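Time the matching cam on the keyed test shaft

ROBOT

A 7-joint arm with a two-finger parallel gripper is mounted at the origin on the work surface. World frame = base frame: x ahead of the robot, y to its left, z up, the work surface at z = 0. Lengths are in mm, angles in rad, forces in N, time in s.
With the tool pointing down it reaches from about 425 to 800 mm from the base axis. Payload 8.3 kg.
Tool frame: the origin (TCP) lies midway between the tips of the shut fingers; the grasp point (between the pads) lies 19 mm behind it (ctrl.tcp_to_grasp is the distance from the TCP to the grasp point, in mm); z points along the fingers, x is the direction in which the jaws open and shut, and the axes are right-handed (so a half turn about z gives the same grasp; the last joint's range is limited). The gripper opens to 85 mm and grips with 20 to 120 N. Pads are 22 mm wide; open, the fingers measure 114 mm over their backs; the gripper's body (76 mm by 85 mm) begins 54 mm behind the grasp point. The pads swing forward as they close: fully open they stand 13 mm farther back than shut.
Start: joints at [-1.227, 0.383, 0.016, 1.37, -0.006, 1.388, -0.046], TCP at [247.24, 573.997, 192.679] pointing down, gripper open.
Joint ranges: [-2.95, 2.95], [-0.25, 2.06], [-1.52, 1.56], [0.18, 2.33], [-1.44, 4.58], [0.02, 2.06], [-3.01, 3.01]. Speed limits (rad/s): [2.39, 2.39, 3.01, 3.01, 3.14, 3.14, 3.14].

INTERFACE

Orientations are given as a rotation vector (axis times angle).
In Python, from bench import ctrl, eyes gives the robot as it stands. The module is installed in compiled form; this text tells all that it offers.
- The arm moves only by the tool apply_moves, never from a script. Its argument "commands" is a list of rows, each a list of 3 entries, a list of its own where there are three numbers: the turn, a rotation vector about the tool's x, y, z in degrees, then the shift along the tool's x, y, z in m, then the closure, from 0 (fully open) to 1 (shut). A call has 1 to 12 rows; each row shifts and turns the commanded pose from where the row before left it, along the tool's axes as they then stand; what a row does not reach is not made up. A row lasts 1/10 s, in which the tool goes at most 50 mm and 8.59 degrees, less where a joint would pass 70% of its speed; a pose out of reach is approached as far as the arm can. A call is refused whole if a number of a shift passes 0.05 or a number of a turn 8.59, either way. A call with a gripper value outside its range is refused whole. The fingers move at their own pace and stop on an object; "grip_force" is the grip in N (left out, the last holds). Time passes only in rows, so rows that do not move let the fingers close. It gives the time, the measured TCP pose, the force and the opening at its end, in the units of the state.
- ctrl.state(): the state, without advancing time (a new reading comes with each control period).
- eyes.grab_frame(name): name is "scene" or "top" or "wrist"; returns a dict with "pixels" (400x640x3 uint8, blue, green, red), "range_z" (400x640 float32, mm along the optical axis (not along the pixel's ray), 0 where there is no reading), "fov_y" (degrees; the focal length in pixels is half the picture's height over the tangent of half this angle, whatever the lens; pixels are square), "cx", "cy" (the principal point, pixels), "rvec" (rotation vector, rad) and "tvec" (3), from world to camera coordinates, as OpenCV has them. Camera axes: x right, y down, z forward; pixel columns grow to the right and rows downward; lengths in mm; the calibration is good to about 2 mm. The wrist camera is an equidistant fisheye: a pixel r from the principal point sees the ray r / f radians off the axis. A picture is of the moment at which its call begins.
- ctrl.sign_off(): hands the job in, once; it reports no verdict.
The state is a dict: "t": time; "q": joint angles; "joint_velocities": joint speeds; "tau": joint torques, N m; "tcp_pos": TCP position; "tool_rot": TCP orientation; "force": force on the tool from outside, world axes, zero at the start; "torque": the same for the moment, N m; "finger_gap": opening from 0.0 (shut) to 1.0 (fully open).
Only numpy, scipy, OpenCV 4.12 (cv2) and the standard library are available. Lean on these libraries where they do the work, as an engineer would, in place of code of your own. Each camera call takes 0.05 s, during which the arm holds its last target. There are 200 camera calls.

TASK

Of the three cams on the bench, only one has keyways that line up with both keys of the upright test shaft. Put that cam all the way down on the shaft, hub upwards, and then turn it until its nose points straight at the sprung follower and pushes it in. Leave it sitting like that, and leave the other two cams and everything else on the bench where they are.

Things in the scene. Friction and masses are not known exactly. Their poses are not given: they have to be found in the camera images.
- cam_a: Plain ~0.55 kg aluminium cam, lying hub up. Plate 16 mm thick, 44 mm radius, one nose reaching 62 mm from the bore axis along body +x. Square hub above, 60 mm across flats (sides along x, y), top 50 mm above underside. Bore 35 mm right through, keyways 14 mm wide to 25.5 mm from the axis: two, along +y and -x (at right angles). Cams differ only in keyways. Origin: bore axis at underside.
- cam_b: Plain ~0.55 kg aluminium cam, lying hub up. Plate 16 mm thick, 44 mm radius, one nose reaching 62 mm from the bore axis along body +x. Square hub above, 60 mm across flats (sides along x, y), top 50 mm above underside. Bore 35 mm right through, keyways 14 mm wide to 25.5 mm from the axis: two, along +y and -y (opposite). Cams differ only in keyways. Origin: bore axis at underside.
- cam_c: Plain ~0.55 kg aluminium cam, lying hub up. Plate 16 mm thick, 44 mm radius, one nose reaching 62 mm from the bore axis along body +x. Square hub above, 60 mm across flats (sides along x, y), top 50 mm above underside. Bore 35 mm right through, keyways 14 mm wide to 25.5 mm from the axis: one, along -x (opposite the nose). Cams differ only in keyways. Origin: bore axis at underside.
- stand: Grey test stand, fixed: base plate 20 mm thick reaching from -62 to +173 mm along its x and 65 mm to either side. The upright test shaft stands at the origin (which is at bench height); +x points from the shaft to the sprung follower. The follower's housing stands from x = 100 to 162 mm, 58 mm tall.
- shaft_seat (a point): Where a cam's origin comes when it is all the way down: on the shaft's axis, on its 54 mm shoulder, 28 mm above the bench. The frame turns with the shaft. The 32 mm steel shaft carries two keys, 10.5 mm wide, reaching 23 mm from the axis and 50 mm up from here: one along this frame's +y, one along its -x. It turns stiffly about z (0.12 N m) and stays where left.
- shaft_tip (a point): Centre of the shaft's upper end, 64 mm above the seat; the top 12 mm taper to 21 mm across. At the start the shaft is turned 50 to 125 degrees anticlockwise (seen from above) of where a fitted cam's nose would point at the follower; it may be turned either way.
- follower (a joint): How far the follower is pushed in along the stand's +x, in m: 0 at rest, 0.016 at its stop, about 0.009 with a cam's nose pointing straight at it. Spring force about 2 N at rest and 5 N there.
- follower_face (a point): Middle of the follower's flat steel face, which looks at the shaft: 76 mm wide, 14 mm high (29 to 43 mm above the bench), 52 mm from the shaft's axis at rest.
- ink_tin: Round steel ink tin, 72 mm diameter, 70 mm tall; origin at the centre of its underside. Bystander.
- solvent: Amber bottle, 56 mm diameter, 150 mm tall, standing; origin at the centre of its underside. Bystander.
- mallet: Wooden mallet lying flat: head 62 x 110 x 62 mm centred 90 mm from the origin along its +x, round 24 mm handle reaching 110 mm along -x; origin on the bench below. Bystander.
- tape_roll: Yellow roll of tape lying flat, 96 mm outside diameter, 45 mm tall; origin at the centre of its underside. Bystander.
- lead_bar: Plain metal bar lying flat, 110 mm (its x) x 22 mm (its y) x 20 mm high; origin at the centre of its underside. Bystander.
- quoin_key: T-shaped steel key, 12 mm round bar lying flat: stem along x from -50 to +70 mm, 90 mm crossbar at x = -50 mm; origin on the bench under the stem. Bystander.
- wood_block: Wooden block 42 x 30 mm, standing 60 mm high; origin at the centre of its underside. Bystander.
There are look-alikes about, which are no part of the job. Leave any green or red look-alike of the cam_a alone.

How it is judged:
By the outcome, as a careful person would: the job done as asked, in the order asked, and still so for the second after the job is handed in, with the robot touching nothing.
It also fails if it takes over 51 s, if anything falls off the work surface, if the arm or the gripper's body presses on something with over 40 N, if the wrist force passes 120 N, or if a joint passes its speed limit or range.

## Working session

There is one attempt and no reset: what is moved stays moved. The work goes in short steps, Python scripts to look and compute and a tool call to move; the robot and the scene stay as the last step left them, time stands still between calls to the robot, and variables do not carry over. Pictures are saved under pics/ and viewed, about 8 in all and at most 12, crops included, and the job is handed in when it is done.

Besides the shell and the picture viewer there is one more tool, called after "Request:" by a JSON object that holds its "api" and its "payload", one argument or row to a line. apply_moves: Moves the arm, as the interface text tells. Its arguments: {"type":"object","properties":{"commands":{"type":"array","items":{"type":"array"}},"grip_force":{"type":"number"}},"required":["commands"]}

```bash
mkdir -p pics; cat > h.py <<'E'
import numpy as np, cv2
from scipy.spatial.transform import Rotation as R
from bench import ctrl, eyes
def cam(n):
    f=eyes.grab_frame(n); f['f']=200/np.tan(np.radians(f['fov_y'])/2)
    f['R']=cv2.Rodrigues(np.array(f['rvec'],float))[0]; f['t']=np.array(f['tvec'],float).ravel()
    f['wrist']=n=='wrist'; return f
def rays(f,uv):
    uv=np.atleast_2d(np.asarray(uv,float)); d=uv-[f['cx'],f['cy']]
    if f['wrist']:
        r=np.hypot(*d.T)+1e-9; th=r/f['f']
        c=np.c_[d/r[:,None]*np.sin(th)[:,None],np.cos(th)]
    else: c=np.c_[d/f['f'],np.ones(len(d))]
    return -f['R'].T@f['t'], c@f['R']
def onplane(f,uv,z):
    o,d=rays(f,uv); return o+d*((z-o[2])/d[:,2])[:,None]
def cloud(f):
    v,u=np.mgrid[0:400,0:640]; uv=np.c_[u.ravel(),v.ravel()]
    o,d=rays(f,uv); zc=d@f['R'][2]
    P=o+d*(f['range_z'].ravel()/zc)[:,None]; P[f['range_z'].ravel()==0]=np.nan
    return P.reshape(400,640,3)
def save(n,f): cv2.imwrite(f'pics/{n}.png',f['pixels'])
E
python3 - <<'E'
from h import *
for n in('top','scene','wrist'):
    f=cam(n); save(n+'0',f); np.savez(n+'0.npz',**f); print(n,f['fov_y'],f['cx'],f['cy'],-f['R'].T@f['t'],f['R'][2])
print(ctrl.state(),ctrl.tcp_to_grasp)
E
```

```text
top 43.18943849834998 324.77095896979625 191.85119499834752 [ 357.50390131  -82.04118507 1611.3534579 ] [ 0.05616219 -0.01475131 -0.99831268]
scene 52.901086073779204 325.08192409152844 200.33423784215356 [1027.79127373  617.75622337  814.69500547] [-0.49177949 -0.60034018 -0.63066997]
wrist 65.70646984690485 318.37895546055483 197.5780526531536 [170.65591998 606.54883124 372.7771904 ] [ 0.29832663 -0.12959464 -0.9456249 ]
{'t': 0.15, 'q': array([-1.22691681,  0.38402995,  0.01635593,  1.37093433, -0.00628908,
        1.38815709, -0.04649389]), 'joint_velocities': array([-0.00093732, -0.00110123,  0.00107067, -0.00415812, -0.00062902,
        0.00068184, -0.00027437]), 'tau': array([ 1.83665223e-03, -6.28157187e+01,  8.45383722e-01, -3.72168159e+01,
        1.67058909e-02,  1.08918431e-02,  4.63534320e-05]), 'tcp_pos': array([247.06417262, 573.61249731, 191.90806897]), 'tool_rot': array([ 2.62359459e+00,  1.72660646e+00, -1.92928110e-03]), 'force': array([-0.29843841,  0.13839641, -0.12295667]), 'torque': array([-0.07044575,  0.03384872,  0.0001829 ]), 'finger_gap': 0.9992087150612664} 18.700000000000003
```

View pics/top0.png

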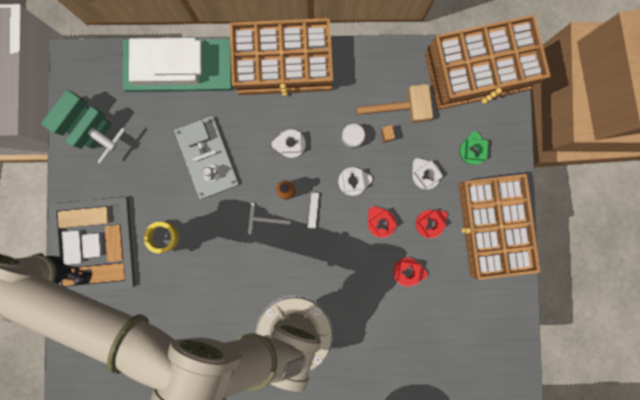

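View pics/scene0.png

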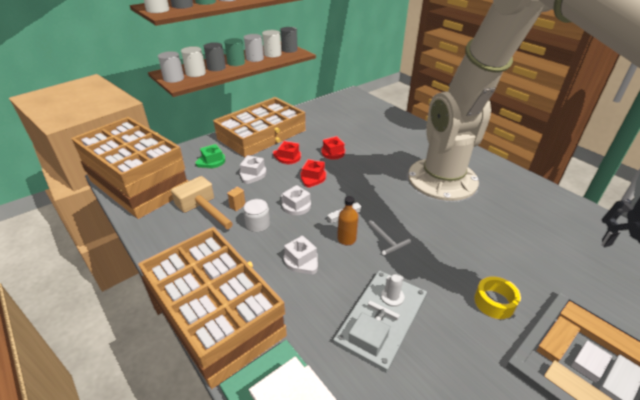

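Top view: grey cams at about (290,143), (354,181) and (427,174). The stand is at (207,157), with the shaft near (210,173) and the follower block up-left. Red and green look-alikes are on the right. Next I'll enlarge these spots and measure.

```bash
python3 - <<'E'
from h import *
f=dict(np.load('top0.npz')); f['wrist']=False; f={k:(v if np.ndim(v) else v.item()) for k,v in f.items()}
img=f['pixels']
def crop(x,y,r=22,s=8,w=None): return cv2.resize(img[y-r:y+r,x-r:x+r],(390,290*390//390+100),interpolation=cv2.INTER_CUBIC)
tiles=[cv2.resize(img[y-r:y+r,x-r*4//3:x-r*4//3+r*8//3],(400,300),interpolation=cv2.INTER_CUBIC) for x,y,r in((290,143,20),(354,181,20),(427,174,20),(207,157,42))]
cv2.imwrite('pics/m1.png',np.vstack([np.hstack(tiles[:2]),np.hstack(tiles[2:])]))
P=cloud(f)
for x,y in((290,143),(354,181),(427,174),(209,173)):
    r=20
    p=P[y-r:y+r,x-r:x+r].reshape(-1,3); h=p[(p[:,2]>40)&(p[:,2]<70)]
    print((x,y),len(h),h.mean(0),np.nanmax(p[:,2]), onplane(f,[(x,y)],50))
E
```

```text
Traceback (most recent call last):
AttributeError: 'bool' object has no attribute 'item'
```

```bash
cat >> h.py <<'E'
def load(n):
    f={k:(v if v.ndim else v.item()) for k,v in np.load(n).items()}; return f
E
python3 - <<'E'
from h import *
f=load('top0.npz'); img=f['pixels']
tiles=[cv2.resize(img[y-r:y+r,x-r*4//3:x-r*4//3+r*8//3],(400,300),interpolation=cv2.INTER_CUBIC) for x,y,r in((290,143,20),(354,181,20),(427,174,20),(207,157,42))]
cv2.imwrite('pics/m1.png',np.vstack([np.hstack(tiles[:2]),np.hstack(tiles[2:])]))
P=cloud(f)
for x,y in((290,143),(354,181),(427,174),(209,173)):
    r=20
    p=P[y-r:y+r,x-r:x+r].reshape(-1,3); h=p[(p[:,2]>40)&(p[:,2]<70)]
    print((x,y),len(h),h.mean(0),np.nanmax(p[:,2]), onplane(f,[(x,y)],50))
E
```

```text
(290, 143) 269 [604.50529796   1.32731082  48.36912801] 57.57312070321177 [[5.99351836e+02 2.07415408e-01 5.00000000e+01]]
(354, 181) 255 [ 481.3437203  -192.36088842   48.96743276] 57.84598579564613 [[ 477.4528421  -196.37983653   50.        ]]
(427, 174) 262 [ 498.17131818 -428.25916549   48.04968425] 57.32985796253092 [[ 495.3580567  -424.06337757   50.        ]]
(209, 173) 73 [540.89232552 263.0461625   48.2484638 ] 96.62808975799067 [[509.99913149 251.76888891  50.        ]]
```

View pics/m1.png

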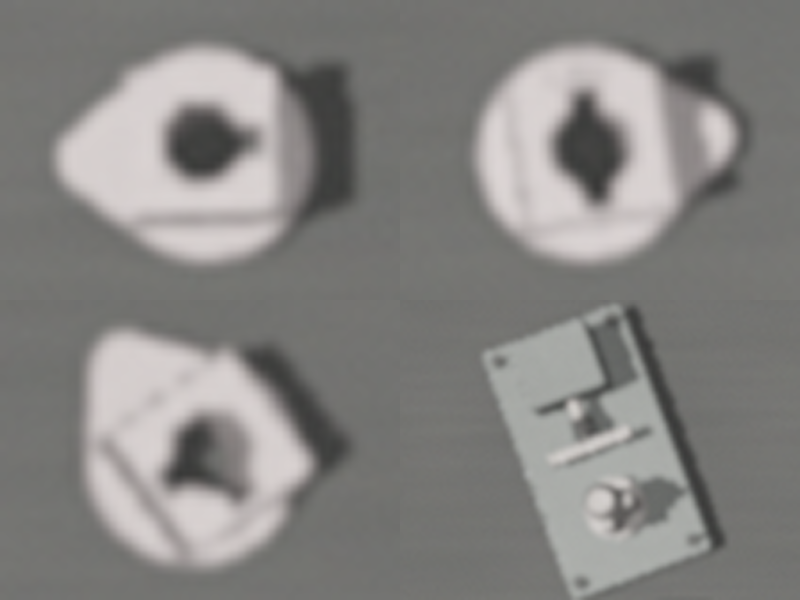

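The tiles show the keyways. Tile 1 has one, opposite the nose (cam_c). Tile 2 has two opposite each other (cam_b). Tile 3, at (427,174), has two at right angles, opposite the nose and 90° anticlockwise of it, so that is cam_a. Now measuring the cam and stand.

```bash
cat >> h.py <<'E'
def rect(p):
    (c,s,a)=cv2.minAreaRect(p[:,:2].astype(np.float32)); return np.round(c,1),np.round(s,1),round(a,1)
def toolvec(d):
    return R.from_rotvec(ctrl.state()['tool_rot']).as_matrix().T@np.array(d,float)
E
python3 - <<'E'
from h import *
f=load('top0.npz'); P=cloud(f)
def sel(x,y,r,lo,hi):
    p=P[y-r:y+r,x-r:x+r].reshape(-1,3); return p[(p[:,2]>lo)&(p[:,2]<hi)]
h=sel(427,174,20,44,56); print('hub',len(h),h[:,2].mean(),rect(h))
pl=sel(427,174,20,8,56); print('all',rect(pl)); 
c=np.array(rect(h)[0]); d=pl[:,:2]-c; i=np.argsort(-np.hypot(*d.T))[:12]; print('nose',np.median(d[i],0),np.degrees(np.arctan2(*np.median(d[i],0)[::-1])))
b=sel(207,157,46,13,62); print('base',rect(b))
s=sel(209,173,16,84,100); print('tip',len(s),s.mean(0) if len(s) else 0)
hs=sel(207,157,46,52,64); print('housing',len(hs),rect(hs))
for n,x,y in(('bottle',285,188),('tin',354,135),('tape',160,237),('green',475,150)):
    print(n,P[y,x])
s=ctrl.state(); M=R.from_rotvec(s['tool_rot']).as_matrix(); print(s['tcp_pos'],M.round(4))
E
```

```text
hub 222 48.75956160299375 (array([ 497.5, -428.1]), array([60.1, 60.8]), 34.8)
all (array([ 510. , -432.1]), array([111.3,  98.3]), 9.1)
nose [49.36112079 33.04511811] 33.80058342386591
base (array([521.7, 278.1]), array([312.9, 196.1]), 24.2)
tip 60 [513.38363146 250.35513641  89.91171588]
housing 408 (array([580.2, 273.2]), array([183.1,  70.1]), 21.3)
bottle [452.74309259  11.14131815 152.44910478]
tin [ 618.12278745 -198.10058629   68.4202806 ]
tape [314.34428546 416.94222696   3.78741199]
green [ 574.54662913 -592.03597682    1.28376809]
[247.06417262 573.61249731 191.90806897] [[ 3.956e-01  9.184e-01 -6.000e-04]
 [ 9.184e-01 -3.956e-01 -1.400e-03]
 [-1.500e-03  0.000e+00 -1.000e+00]]
```

Request:
{"api": "apply_moves", "payload": {
  "commands": [
    [[0, 0, 0], [-0.019, 0.033, -0.004], 0],
    [[0, 0, 0], [-0.019, 0.033, -0.004], 0],
    [[0, 0, 0], [-0.019, 0.033, -0.004], 0],
    [[0, 0, 0], [-0.019, 0.033, -0.004], 0],
    [[0, 0, 0], [-0.019, 0.033, -0.004], 0],
    [[0, 0, 0], [-0.019, 0.033, -0.004], 0],
    [[0, 0, 0], [-0.019, 0.033, -0.004], 0],
    [[0, 0, 0], [-0.019, 0.033, -0.004], 0],
    [[0, 0, 0], [-0.019, 0.033, -0.004], 0],
    [[0, 0, 0], [-0.019, 0.033, -0.004], 0],
    [[0, 0, 0], [0, 0, 0], 0],
    [[0, 0, 0], [0, 0, 0], 0]
  ],
  "grip_force": 60
}}

```text
t: 1.35
tcp_pos: [475.6, 268.0, 232.5]
tool_rot: [-2.627, -1.724, 0.0]
force: [-0.1, 0.7, 0.2]
finger_gap: 1.003
```

```bash
python3 - <<'E'
from h import *
f=cam('wrist'); save('w1',f); np.savez('w1.npz',**f)
o=-f['R'].T@f['t']; print(ctrl.state()['tcp_pos'],o,f['R'][2],f['f'])
P=cloud(f).reshape(-1,3)
s=P[(P[:,2]>80)&(P[:,2]<100)&(np.hypot(P[:,0]-513,P[:,1]-250)<40)]; print(len(s),s.mean(0),rect(s))
b=P[(P[:,2]>15)&(P[:,2]<24)]; print('base',len(b),rect(b)); b=P[(P[:,2]>54)&(P[:,2]<62)&(P[:,0]>540)]; print('housing',len(b),rect(b))
E
```

```text
[474.70872378 269.29285314 232.34130869] [399.20483315 300.9319786  413.56649422] [ 0.29833742 -0.12891896 -0.94571385] 309.70691628693146
547 [509.93882347 252.66052497  88.49873444] (array([512.7, 252.1]), array([31.1, 29.6]), 22.7)
base 17236 (array([874. , 349.2]), array([2811.5, 1250. ]), 63.6)
housing 2623 (array([1002.9,  247.7]), array([2968.6, 1091.2]), 63.8)
```

View pics/w1.png

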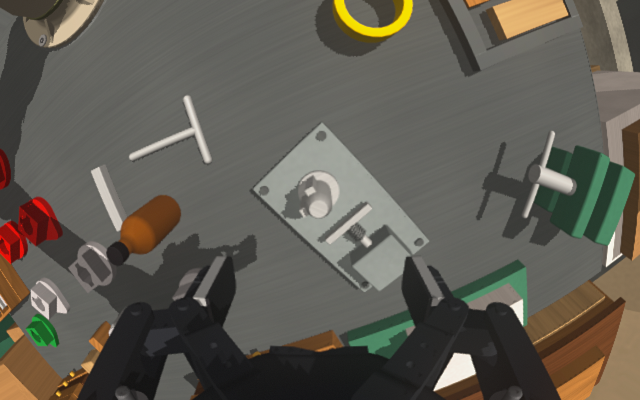

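The wrist view shows the shaft at (317,195), follower face at (349,224), housing at (383,258), and base corners at (321,124) and (251,190). I'll enlarge the shaft and get the stand's angle.

```bash
python3 - <<'E'
from h import *
f=load('w1.npz'); P=cloud(f); img=f['pixels']
cv2.imwrite('pics/w1c.png',cv2.resize(img[150:260,250:400],(800,587),interpolation=cv2.INTER_CUBIC))
q=P.reshape(-1,3); near=np.hypot(q[:,0]-535,q[:,1]-260)<190
b=q[near&(q[:,2]>14)&(q[:,2]<25)]; c,s,a=rect(b); print('base',len(b),c,s,a)
print('corners@20',onplane(f,[(321,124),(251,190),(428,243),(366,291)],20).round(1))
h=q[near&(q[:,2]>52)&(q[:,2]<63)&(q[:,0]>560)]; print('hous',len(h),rect(h),h[:,2].mean())
t=q[near&(q[:,2]>86)&(q[:,2]<96)]; print('tip',len(t),rect(t),t.mean(0))
E
```

```text
base 9853 [564.3 269.8] [236.1 132.3] 20.0
corners@20 [[434.5 289.6  20. ]
 [477.  168.   20. ]
 [654.5 368.7  20. ]
 [695.1 253.9  20. ]]
hous 1853 (array([635.2, 296.2]), array([62.7, 71.1]), 20.3) 57.73697820440552
tip 383 (array([513.1, 251.2]), array([24.9, 25.6]), 66.8) [511.32384229 252.0609142   90.89339496]
```

View pics/w1c.png

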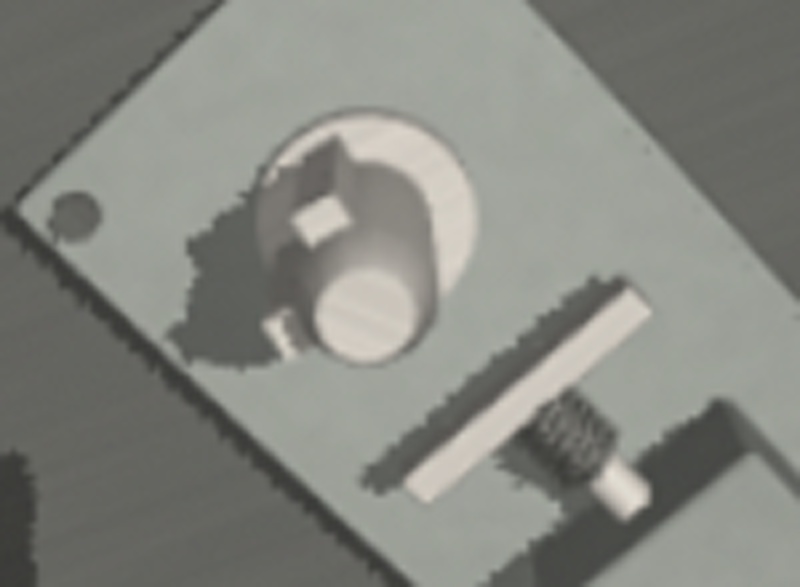

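```bash
python3 - <<'E'
from h import *
f=load('w1.npz'); s=250+0; 
px=lambda p:(250+p[0]*150/800,150+p[1]*110/587)
k=[(322,220),(322,196),(302,218),(350,216),(287,333),(270,325),(285,355)]
Q=onplane(f,[px(p) for p in k],78)[:,:2]; T=onplane(f,[px((365,315))],92)[0,:2]; print('tip',T)
for c in (np.array([512.2,251.0]),T):
    d=Q-c; print(np.c_[np.hypot(*d.T),np.degrees(np.arctan2(d[:,1],d[:,0]))].round(1))
s=ctrl.state(); print(s['q'])
E
```

```text
tip [513.02405245 251.77857944]
[[  17.8 -176.4]
 [  22.7  177.3]
 [  20.5 -166.3]
 [  16.9  163.8]
 [  18.9  -81.4]
 [  21.3  -90.9]
 [  22.5  -70.8]]
[[  18.7 -174.2]
 [  23.5  179.3]
 [  21.5 -164.8]
 [  17.5  167. ]
 [  19.6  -84.1]
 [  22.1  -93. ]
 [  23.   -73.4]]
[-0.77072726  0.19442636  0.23272402  1.53208845 -0.0455921   1.42105277
  0.62864943]
```

```bash
python3 - <<'E'
from h import *
for n in('w1.npz',):
    f=load(n); q=cloud(f).reshape(-1,3)
    for c in ((512.2,251.0),(512.8,251.4)):
        d=q[:,:2]-c; r=np.hypot(*d.T); a=np.degrees(np.arctan2(d[:,1],d[:,0]))%360
        m=(abs(q[:,2]-77)<3)&(r>17.5)&(r<25)
        for lo in(150,240): 
            k=m&(a>lo)&(a<lo+70); w=np.linalg.norm(d[k]-np.median(d[k],0),axis=1); print(c,k.sum(),np.median(a[k]).round(1),a[k].mean().round(1),r[k].mean().round(1),q[k,2].mean().round(1))
E
```

```text
(512.2, 251.0) 49 184.5 184.5 20.5 77.5
(512.2, 251.0) 43 276.5 276.8 20.1 77.5
(512.8, 251.4) 53 185.6 185.6 20.9 77.5
(512.8, 251.4) 46 274.4 274.8 20.3 77.6
```

Request:
{"api": "apply_moves", "payload": {
  "commands": [
    [[0, 0, 0], [-0.0434, 0.0188, 0.0023], 0],
    [[0, 0, 0], [-0.0434, 0.0188, 0.0023], 0],
    [[0, 0, 0], [-0.0434, 0.0188, 0.0023], 0],
    [[0, 0, 0], [-0.0434, 0.0188, 0.0023], 0],
    [[0, 0, 0], [-0.0434, 0.0188, 0.0023], 0],
    [[0, 0, 0], [-0.0434, 0.0188, 0.0023], 0],
    [[0, 0, 0], [-0.0434, 0.0188, 0.0023], 0],
    [[0, 0, 0], [-0.0434, 0.0188, 0.0023], 0],
    [[0, 0, 0], [-0.0434, 0.0188, 0.0023], 0],
    [[0, 0, 0], [-0.0434, 0.0188, 0.0023], 0],
    [[0, 0, 0], [-0.0434, 0.0188, 0.0023], 0],
    [[0, 0, 0], [-0.0434, 0.0188, 0.0023], 0]
  ]
}}

```text
t: 2.6
tcp_pos: [477.2, -298.3, 204.8]
tool_rot: [-2.621, -1.732, -0.001]
force: [1.5, 0.7, 1.0]
finger_gap: 0.999
```

Request:
{"api": "apply_moves", "payload": {
  "commands": [
    [[0, 0, 0], [-0.0434, 0.0188, 0.0023], 0],
    [[0, 0, 0], [-0.0434, 0.0188, 0.0023], 0],
    [[0, 0, 8], [0, 0, 0], 0],
    [[0, 0, 8], [0, 0, 0], 0],
    [[0, 0, 8], [0, 0, 0], 0],
    [[0, 0, 8], [0, 0, 0], 0],
    [[0, 0, 0], [0, 0, 0], 0],
    [[0, 0, 0], [0, 0, 0], 0]
  ]
}}

```text
t: 3.4
tcp_pos: [477.4, -391.9, 200.0]
tool_rot: [-2.995, -0.946, 0.001]
force: [0.2, -0.1, 0.8]
finger_gap: 1.0
```

```bash
cat >> h.py <<'E'
def yaw():
    M=R.from_rotvec(ctrl.state()['tool_rot']).as_matrix(); return np.degrees(np.arctan2(M[1,0],M[0,0])),M[2].round(4)
E
python3 - <<'E'
from h import *
f=cam('wrist'); save('w2',f); np.savez('w2.npz',**f)
s=ctrl.state();print(s['tcp_pos'],yaw(),s['q'].round(2))
q=cloud(f).reshape(-1,3); m=np.hypot(q[:,0]-497.5,q[:,1]+428)<75
h=q[m&(q[:,2]>44)&(q[:,2]<56)]; print('hub',len(h),rect(h),h[:,2].mean())
c=np.array(rect(h)[0]); p=q[m&(q[:,2]>12)&(q[:,2]<20)]; d=p[:,:2]-c; r=np.hypot(*d.T); i=np.argsort(-r)[:40]; print('nose',r[i].mean(),np.degrees(np.arctan2(*d[i].mean(0)[::-1])))
cv2.imwrite('pics/w2c.png',cv2.resize(f['pixels'][80:320,140:500],(750,500),interpolation=cv2.INTER_CUBIC))
E
```

```text
[ 477.18111281 -392.17956985  200.19742831] (np.float64(35.01747771341998), array([ 1.e-04, -6.e-04, -1.e+00])) [ 0.06  0.46  0.84  1.41 -0.34  1.43  1.5 ]
hub 1845 (array([ 496.8, -428.3]), array([60.6, 60.9]), 35.4) 49.58380774073562
nose 59.787700512258496 34.87935960200983
```

View pics/w2c.png

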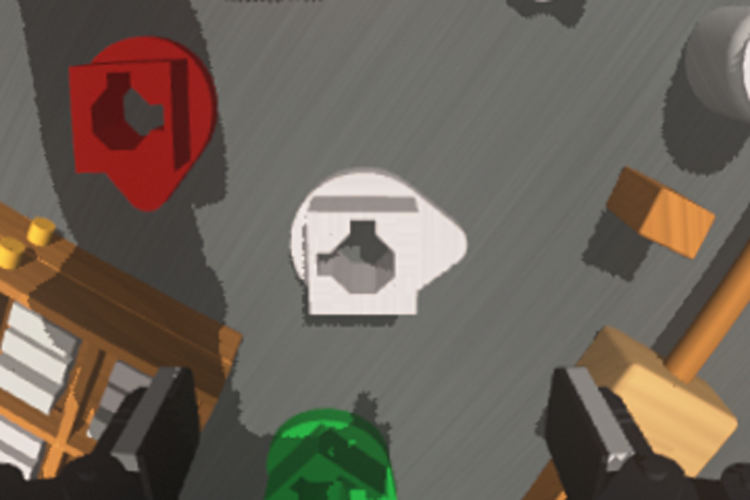

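Confirmed from near: the cam has keyways opposite the nose and at +y, and a bore at crop (360,258), so it is cam_a. Grasping its hub across ±x.

Request:
{"api": "apply_moves", "payload": {
  "commands": [
    [[0, 0, 0], [-0.0045, 0.041, 0], 0],
    [[0, 0, 0], [0, 0, 0.04], 0],
    [[0, 0, 0], [0, 0, 0.04], 0],
    [[0, 0, 0], [0, 0, 0.04], 0],
    [[0, 0, 0], [0, 0, 0.03], 0],
    [[0, 0, 0], [0, 0, 0.015], 0],
    [[0, 0, 0], [0, 0, 0.015], 0],
    [[0, 0, 0], [0, 0, 0], 0],
    [[0, 0, 0], [0, 0, 0], 0]
  ]
}}

```text
t: 4.35
tcp_pos: [496.7, -430.1, 21.7]
tool_rot: [2.997, 0.937, 0.001]
force: [0.0, -0.0, 0.0]
finger_gap: 0.998
```

Request:
{"api": "apply_moves", "payload": {
  "commands": [
    [[0, 0, 0], [0, 0, 0], 0.1],
    [[0, 0, 0], [0, 0, 0], 0.2],
    [[0, 0, 0], [0, 0, 0], 0.4],
    [[0, 0, 0], [0, 0, 0], 1],
    [[0, 0, 0], [0, 0, 0], 1],
    [[0, 0, 0], [0, 0, 0], 1],
    [[0, 0, 0], [0, 0, 0], 1],
    [[0, 0, 0], [0, 0, 0], 1]
  ],
  "grip_force": 80
}}

```text
t: 5.15
tcp_pos: [496.1, -429.5, 20.4]
tool_rot: [-2.999, -0.937, 0.0]
force: [0.4, -0.0, -0.6]
finger_gap: -0.0
```

The gripper shut completely, so it missed the hub. I'll look before doing anything else.

```bash
python3 - <<'E'
from h import *
f=cam('wrist'); save('w3',f); np.savez('w3.npz',**f)
s=ctrl.state();print(s['tcp_pos'],yaw(),s['finger_gap'],s['force'],s['t'])
E
```

```text
[ 496.07253291 -429.48191623   20.43604508] (np.float64(34.69291854714894), array([-1.e-04, -1.e-04, -1.e+00])) -0.0005742622913743283 [-0.24955353  0.01067413  0.2808344 ] 5.2
```

View pics/w3.png

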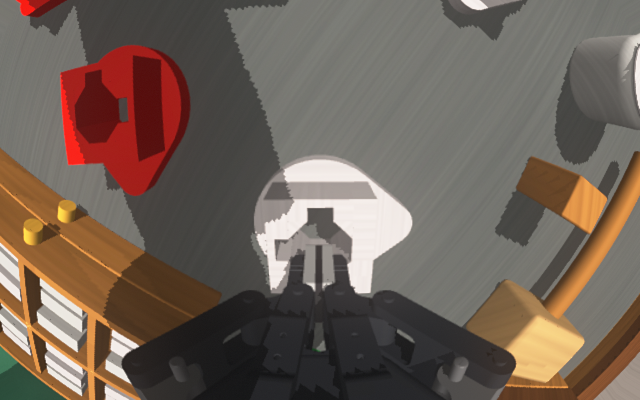

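```bash
python3 - <<'E'
from h import *
f=load('w3.npz'); P=cloud(f); q=P.reshape(-1,3)
print('cam',-f['R'].T@f['t'])
m=np.hypot(q[:,0]-497,q[:,1]+428)<75
h=q[m&(q[:,2]>44)&(q[:,2]<54)]; print('hub',len(h),rect(h),h[:,2].mean())
for v in range(225,310,6): print(v,P[v,300].round(0),P[v,318].round(0),P[v,335].round(0))
t=cam('top'); Q=cloud(t).reshape(-1,3); m=np.hypot(Q[:,0]-497,Q[:,1]+428)<75; print(np.nanpercentile(Q[m,2],[5,50,95]))
E
```

```text
cam [ 448.82382842 -361.05368509  201.46403721]
hub 5686 (array([ 496.7, -428.3]), array([60.6, 61.2]), 34.9) 49.55153843067573
225 [ 479. -422.   50.] [ 500. -435.   -0.] [ 510. -428.   -0.]
231 [ 491. -445.    2.] [ 502. -439.    1.] [ 513. -432.   -0.]
237 [ 492. -445.   12.] [ 505. -442.    2.] [ 514. -434.    5.]
243 [ 493. -445.   19.] [ 506. -444.    7.] [ 514. -435.   13.]
249 [ 493. -445.   27.] [ 490. -421.   67.] [ 514. -435.   21.]
255 [ 485. -429.   66.] [ 490. -420.   74.] [ 499. -419.   67.]
261 [ 485. -429.   71.] [ 490. -421.   78.] [ 499. -419.   74.]
267 [ 486. -429.   77.] [ 490. -421.   84.] [ 499. -420.   78.]
273 [ 486. -429.   83.] [ 490. -420.   90.] [ 498. -419.   84.]
279 [ 486. -429.   88.] [ 490. -421.   94.] [ 499. -420.   87.]
285 [ 483. -423.  101.] [ 491. -422.   96.] [ 494. -415.  102.]
291 [ 483. -422.  106.] [ 492. -424.   97.] [ 494. -416.  105.]
297 [ 484. -424.  108.] [ 494. -427.   97.] [ 495. -417.  107.]
303 [ 484. -424.  111.] [ 496. -429.   97.] [ 495. -417.  111.]
309 [ 485. -425.  114.] [ 498. -432.   97.] [ 495. -417.  114.]
[-2.23535525e-01  4.66199650e+02  4.94503482e+02]
```

```bash
python3 - <<'E'
from h import *
f=load('w3.npz'); q=cloud(f).reshape(-1,3)
d=q[:,:2]-[496.1,-429.5]; m=(np.hypot(*d.T)<22)&(q[:,2]>53)&(q[:,2]<130)
print(np.percentile(q[m,2],[0,0.5,1,2,5]),m.sum())
f=load('w2.npz'); q=cloud(f).reshape(-1,3); d=q[:,:2]-[477.2,-392.2]; X=d@[.819,.574]; Y=d@[.574,-.819]
m=(abs(X)<62)&(abs(X)>38)&(abs(Y)<14)&(q[:,2]>60); print('open',np.percentile(q[m,2],[0,.5,1,5]),m.sum(), 'tcp200')
for s in(1,-1):
    k=m&(X*s>0)&(q[:,2]<270); print(np.percentile(X[k],[2,50,98]),np.percentile(Y[k],[2,50,98]))
E
```

```text
[62.31587035 64.29688725 65.04568223 66.90849785 70.71072929] 6577
open [250.61145064 253.42844007 255.06640437 261.83538468] 13882 tcp200
[42.74443507 43.41506515 55.8584231 ] [-11.00338286  -6.14572282  10.81707439]
[-54.80807058 -42.47462312 -41.82936514] [-11.10126737  -6.24480757  10.46719794]
```

The fingertips really sit about 42 mm above the reported TCP. Shut, they are at z≈63 with TCP at 20; open, they are at 252 with TCP at 200. So the fingers closed above the 50 mm hub and nothing was disturbed. I'll open, go 41 mm lower, and allow for this offset from here on.

Request:
{"api": "apply_moves", "payload": {
  "commands": [
    [[0, 0, 0], [0, 0, 0], 0],
    [[0, 0, 0], [0, 0, 0], 0],
    [[0, 0, 0], [0, 0, 0], 0],
    [[0, 0, 0], [0, 0, 0], 0],
    [[0, 0, 0], [0, 0, 0], 0],
    [[0, 0, 0], [0, 0, 0.01], 0],
    [[0, 0, 0], [0, 0, 0.01], 0],
    [[0, 0, 0], [0, 0, 0.01], 0],
    [[0, 0, 0], [0, 0, 0.006], 0],
    [[0, 0, 0], [0, 0, 0.005], 0],
    [[0, 0, 0], [0, 0, 0], 0],
    [[0, 0, 0], [0, 0, 0], 0]
  ]
}}

```text
t: 6.45
tcp_pos: [496.2, -429.7, -20.4]
tool_rot: [2.998, 0.937, -0.0]
force: [0.2, -0.6, 0.3]
finger_gap: 0.999
```

Request:
{"api": "apply_moves", "payload": {
  "commands": [
    [[0, 0, 0], [0, 0, 0], 0.1],
    [[0, 0, 0], [0, 0, 0], 0.2],
    [[0, 0, 0], [0, 0, 0], 0.3],
    [[0, 0, 0], [0, 0, 0], 0.4],
    [[0, 0, 0], [0, 0, 0], 1],
    [[0, 0, 0], [0, 0, 0], 1],
    [[0, 0, 0], [0, 0, 0], 1],
    [[0, 0, 0], [0, 0, 0], 1]
  ],
  "grip_force": 80
}}

```text
t: 7.25
tcp_pos: [496.7, -429.6, -19.6]
tool_rot: [2.998, 0.937, 0.002]
force: [-0.4, 1.2, 5.8]
finger_gap: 0.69
```

Request:
{"api": "apply_moves", "payload": {
  "commands": [
    [[0, 0, 0], [0, 0, -0.01], 1],
    [[0, 0, 0], [0, 0, -0.03], 1],
    [[0, 0, 0], [0, 0, -0.05], 1],
    [[0, 0, 0], [0, 0, -0.05], 1],
    [[0, 0, 0], [0, 0, -0.05], 1],
    [[0, 0, 0], [0, 0, 0], 1],
    [[0, 0, 0], [0, 0, 0], 1]
  ]
}}

```text
t: 7.95
tcp_pos: [495.9, -429.6, 169.9]
tool_rot: [2.998, 0.936, 0.001]
force: [0.5, 0.6, -8.4]
finger_gap: 0.688
```

```bash
python3 - <<'E'
from h import *
f=cam('wrist'); save('w4',f); np.savez('w4.npz',**f)
s=ctrl.state();print(s['tcp_pos'],yaw(),s['finger_gap'],s['force'],s['torque'],s['q'].round(2))
T=s['tcp_pos']; q=cloud(f).reshape(-1,3); m=np.hypot(q[:,0]-T[0],q[:,1]-T[1])<75
h=q[m&(abs(q[:,2]-T[2]-70)<60)]; print(np.percentile(h[:,2]-T[2],np.arange(0,101,10)).round(1))
E
```

```text
[ 495.42480112 -428.59046389  167.86890301] (np.float64(34.684047687631434), array([-4.0e-04, -2.7e-03, -1.0e+00])) 0.6865507124816433 [-0.84484925  0.19515979 -8.20803921] [ 0.0221153   0.01587897 -0.01239626] [ 0.14  0.56  0.81  1.34 -0.4   1.41  1.55]
[ 20.6  37.7  55.7  70.3  71.4  72.4  98.3 108.3 117.9 123.9 130. ]
```

View pics/w4.png

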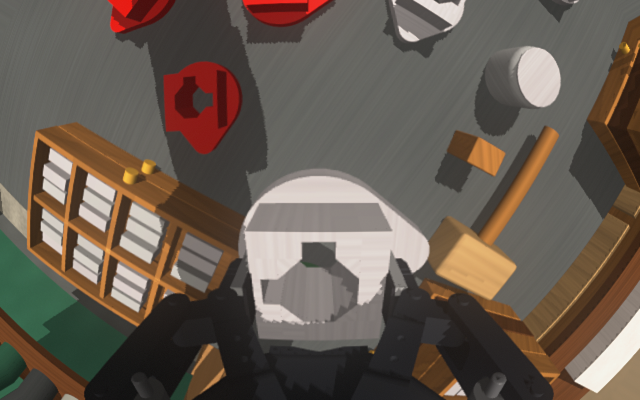

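cam_a is held: gap 0.69, and the hub top sits at TCP+71, so the underside is at about TCP+20. Carrying it to the shaft.

Request:
{"api": "apply_moves", "payload": {
  "commands": [
    [[0, 0, 0], [0.015, -0.02, 0], 1],
    [[0, 0, 0], [0.0267, -0.0366, 0], 1],
    [[0, 0, 0], [0.0267, -0.0366, 0], 1],
    [[0, 0, 0], [0.0267, -0.0366, 0], 1],
    [[0, 0, 0], [0.0267, -0.0366, 0], 1],
    [[0, 0, 0], [0.0267, -0.0366, 0], 1],
    [[0, 0, 0], [0.0267, -0.0366, 0], 1],
    [[0, 0, 0], [0.0267, -0.0366, 0], 1],
    [[0, 0, 0], [0.0267, -0.0366, 0], 1],
    [[0, 0, 0], [0.0267, -0.0366, 0], 1],
    [[0, 0, 0], [0.0267, -0.0366, 0], 1],
    [[0, 0, 0], [0.0267, -0.0366, 0], 1]
  ]
}}

```text
t: 9.2
tcp_pos: [507.1, 95.4, 166.9]
tool_rot: [2.998, 0.937, -0.008]
force: [1.2, 0.5, -6.2]
finger_gap: 0.69
```

Request:
{"api": "apply_moves", "payload": {
  "commands": [
    [[0, 0, 0], [0.0267, -0.0366, 0], 1],
    [[0, 0, 0], [0.0267, -0.0366, 0], 1],
    [[0, 0, 0], [0.0267, -0.0366, 0], 1],
    [[0, 0, 0], [0.012, -0.016, 0], 1],
    [[0, 0, -8], [0, 0, 0], 1],
    [[0, 0, -8.5], [0, 0, 0], 1],
    [[0, 0, -8.5], [0, 0, 0], 1],
    [[0, 0, -8.5], [0, 0, 0], 1],
    [[0, 0, -8.5], [0, 0, 0], 1],
    [[0, 0, -8.5], [0, 0, 0], 1],
    [[0, 0, -8.5], [0, 0, 0], 1],
    [[0, 0, 0], [0, 0, 0], 1]
  ]
}}

```text
t: 10.4
tcp_pos: [512.0, 248.7, 166.8]
tool_rot: [-2.145, -2.294, 0.008]
force: [-0.7, -0.2, -6.1]
finger_gap: 0.69
```

```bash
python3 - <<'E'
from h import *
f=cam('wrist'); save('w5',f); np.savez('w5.npz',**f)
s=ctrl.state();T=s['tcp_pos'];y,_=yaw();print(T,y,_,s['finger_gap'],s['force'],s['t'])
d=toolvec([513-T[0],250.9-T[1],0]); print('to go tool xy',d, 'turn',-(95.3-y))
P=cloud(f); q=P.reshape(-1,3); M=R.from_rotvec(s['tool_rot']).as_matrix(); L=(q-T)@M
m=(abs(L[:,2]+71)<4)&(abs(L[:,0])<40)&(abs(L[:,1])<45)
h=L[m]; A=np.c_[h[:,:2],np.ones(len(h))]; print('plane',np.linalg.lstsq(A,h[:,2],rcond=None)[0]); print(rect(h),np.percentile(h[:,0],[1,99]),np.percentile(h[:,1],[1,50]))
pl=L[(abs(L[:,2]+37)<4)&(np.hypot(L[:,0],L[:,1])<70)]; r=np.hypot(*pl[:,:2].T); i=np.argsort(-r)[:40]; print('nose',r[i].mean(),pl[i].mean(0))
E
```

```text
[512.20898984 248.78811715 167.18488834] 93.5111111942519 [-0.0021 -0.0039 -1.    ] 0.6848229847424987 [-3.72329997e-01  6.14889831e-05 -6.25365015e+00] 10.45
to go tool xy [ 2.05947121  0.91883819 -0.00780746] turn -1.7888888057481012
plane [-4.34026608e-04 -4.35757161e-04 -6.91804932e+01]
(array([ 0. , -0.7]), array([62.2, 80. ]), 89.5) [-33.12651648  33.13916813] [-31.04016744 -10.33354025]
nose 60.62819432467988 [ 60.52603309  -1.09915072 -34.8965914 ]
```

Request:
{"api": "apply_moves", "payload": {
  "commands": [
    [[0, 0, -1.8], [0, 0, 0], 1],
    [[0, 0, 0], [0.002, 0.0011, 0], 1],
    [[0, 0, 0], [0, 0, 0.04], 1],
    [[0, 0, 0], [0, 0, 0.03], 1],
    [[0, 0, 0], [0, 0, 0.011], 1],
    [[0, 0, 0], [0, 0, 0], 1],
    [[0, 0, 0], [0, 0, 0], 1],
    [[0, 0, 0], [0, 0, 0], 1]
  ]
}}

```text
t: 11.25
tcp_pos: [515.7, 252.3, 90.4]
tool_rot: [2.113, 2.324, 0.005]
force: [0.9, 0.6, -5.5]
finger_gap: 0.686
```

```bash
python3 - <<'E'
from h import *
f=cam('wrist'); save('w6',f); np.savez('w6.npz',**f)
s=ctrl.state();T=s['tcp_pos'];y,_=yaw();print(T,y,s['force'],toolvec([513.2-T[0],250.9-T[1],0]))
t=cam('top'); np.savez('t6.npz',**t)
a=f['pixels'][110:350,160:480]; b=t['pixels'][140:200,170:250]
cv2.imwrite('pics/w6c.png',np.hstack([cv2.resize(a,(480,360)),cv2.resize(b,(300,360))]))
E
```

```text
[515.62139277 252.21600398  90.300736  ] 95.46369767396081 [ 0.90064972 -0.45091253 -7.07745469] [-1.07947092 -2.53568178 -0.00835959]
```

View pics/w6c.png

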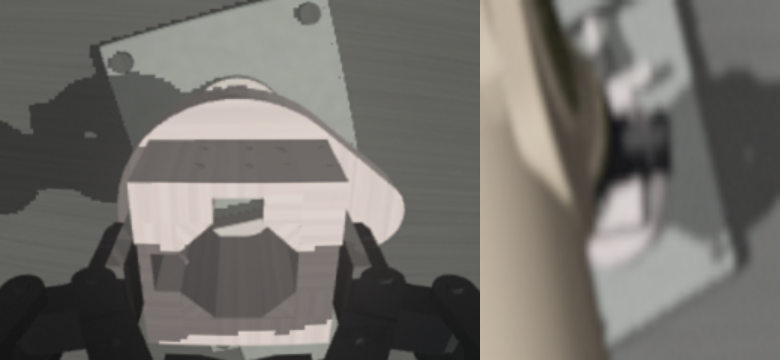

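The view through the near keyway (crop (240,215)) shows the base plate and shoulder, so the cam hangs over the shaft. The arm is off by about 2.5 mm, so I'll correct that, then descend slowly.

Request:
{"api": "apply_moves", "payload": {
  "commands": [
    [[0, 0, 0], [-0.0011, -0.0025, 0], 1],
    [[0, 0, 0], [0, 0, 0.005], 1],
    [[0, 0, 0], [0, 0, 0.005], 1],
    [[0, 0, 0], [0, 0, 0], 1],
    [[0, 0, 0], [0, 0, 0], 1],
    [[0, 0, 0], [0, 0, 0], 1]
  ]
}}

```text
t: 11.95
tcp_pos: [512.1, 250.3, 78.5]
tool_rot: [2.113, 2.325, -0.0]
force: [-0.1, 0.5, -5.9]
finger_gap: 0.686
```

```bash
cat > st.py <<'E'
from h import *
T=[];Y=[]
s=ctrl.state();T=s['tcp_pos'];y,m=yaw()
print(s['t'],T.round(1),'yaw',round(y,2),m,'F',s['force'].round(1),'M',s['torque'].round(2),'gap',round(s['finger_gap'],3),'togo',toolvec([513.2-T[0],250.9-T[1],0]).round(2))
E
python3 st.py
```

```text
11.95 [512.1 250.3  78.5] yaw 95.49 [-0. -0. -1.] F [-0.1  0.5 -5.9] M [ 0.01 -0.02  0.03] gap 0.686 togo [ 0.47  1.14 -0.  ]
```

Request:
{"api": "apply_moves", "payload": {
  "commands": [
    [[0, 0, 0], [0.0003, 0.0006, 0.003], 1],
    [[0, 0, 0], [0, 0, 0.003], 1],
    [[0, 0, 0], [0, 0, 0.003], 1],
    [[0, 0, 0], [0, 0, 0.003], 1],
    [[0, 0, 0], [0, 0, 0], 1],
    [[0, 0, 0], [0, 0, 0], 1]
  ]
}}

```text
t: 12.55
tcp_pos: [512.5, 250.6, 66.3]
tool_rot: [-2.112, -2.325, 0.001]
force: [-0.3, 0.4, -6.5]
finger_gap: 0.686
```

```bash
python3 st.py; python3 - <<'E'
from h import *
z=[]
for i in range(4): eyes.grab_frame('wrist'); z.append(ctrl.state()['tcp_pos'])
print(np.array(z).round(1), ctrl.state()['force'].round(1))
f=cam('wrist'); save('w7',f)
cv2.imwrite('pics/w7c.png',cv2.resize(f['pixels'][170:350,220:420],(600,540),interpolation=cv2.INTER_CUBIC))
E
```

```text
12.55 [512.5 250.6  66.3] yaw 95.49 [-2.e-04 -3.e-04 -1.e+00] F [-0.3  0.4 -6.5] M [-0.   -0.01 -0.01] gap 0.686 togo [ 0.21  0.69 -0.  ]
[[512.7 250.7  66.5]
 [512.7 250.7  66.6]
 [512.7 250.7  66.7]
 [512.7 250.7  66.7]] [-0.2  0.2 -6.9]
```

View pics/w7c.png

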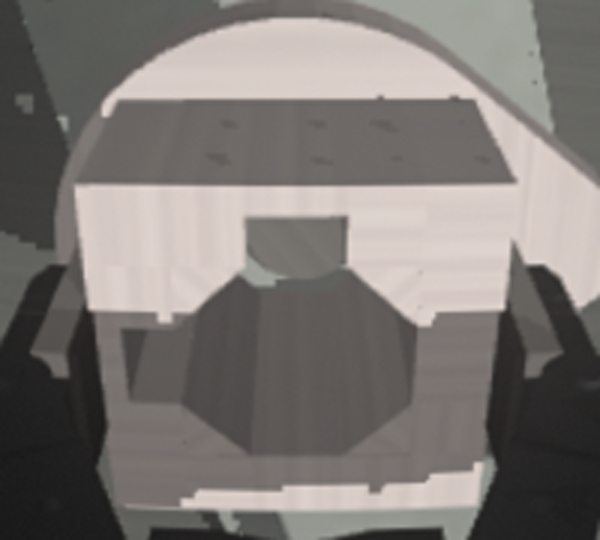

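```bash
python3 - <<'E'
from h import *
f=cam('wrist'); s=ctrl.state(); M=R.from_rotvec(s['tool_rot']).as_matrix()
pts=[(300,278),(247,240),(346,250),(262,264),(335,266)]
W=onplane(f,[(220+x/3,170+y/3) for x,y in pts],92); print(W.round(1)); print(((W-s['tcp_pos'])@M).round(1))
top=[(80,184),(515,184),(247,216),(347,216)]
W=onplane(f,[(220+x/3,170+y/3) for x,y in top],s['tcp_pos'][2]+69.3); print(((W-s['tcp_pos'])@M).round(1))
E
```

```text
[[522.9 252.2  92. ]
 [515.5 241.3  92. ]
 [515.9 260.4  92. ]
 [520.5 244.6  92. ]
 [519.6 258.7  92. ]]
[[  0.5  10.3 -25.4]
 [ -9.6   1.9 -25.4]
 [  9.3   4.1 -25.4]
 [ -6.8   7.2 -25.4]
 [  7.3   7.6 -25.4]]
[[-29.5 -30.5 -69.3]
 [ 29.4 -30.4 -69.3]
 [ -6.9 -25.9 -69.3]
 [  6.6 -25.9 -69.3]]
```

Shaft tip and bore centres agree within about 0.3 mm, by tip-edge and keyway-end rays. Descending onto the keys.

Request:
{"api": "apply_moves", "payload": {
  "commands": [
    [[0, 0, 0], [0, 0, 0.002], 1],
    [[0, 0, 0], [0, 0, 0.002], 1],
    [[0, 0, 0], [0, 0, 0.002], 1],
    [[0, 0, 0], [0, 0, 0.002], 1],
    [[0, 0, 0], [0, 0, 0.002], 1],
    [[0, 0, 0], [0, 0, 0.002], 1],
    [[0, 0, 0], [0, 0, 0], 1]
  ]
}}

```text
t: 13.55
tcp_pos: [512.5, 250.6, 54.1]
tool_rot: [-2.112, -2.325, 0.001]
force: [-0.1, 0.3, -7.1]
finger_gap: 0.691
```

```bash
python3 st.py
```

```text
13.55 [512.5 250.6  54.1] yaw 95.5 [-2.e-04 -4.e-04 -1.e+00] F [-0.1  0.3 -7.1] M [ 0.1  -0.07  0.02] gap 0.691 togo [ 0.19  0.75 -0.  ]
```

It is 5 mm past the key tops with no contact force, so the keys are engaged.

Request:
{"api": "apply_moves", "payload": {
  "commands": [
    [[0, 0, 0], [0, 0, 0.004], 1],
    [[0, 0, 0], [0, 0, 0.004], 1],
    [[0, 0, 0], [0, 0, 0.004], 1],
    [[0, 0, 0], [0, 0, 0.004], 1],
    [[0, 0, 0], [0, 0, 0.004], 1],
    [[0, 0, 0], [0, 0, 0.004], 1],
    [[0, 0, 0], [0, 0, 0.004], 1],
    [[0, 0, 0], [0, 0, 0.004], 1],
    [[0, 0, 0], [0, 0, 0.004], 1],
    [[0, 0, 0], [0, 0, 0.003], 1],
    [[0, 0, 0], [0, 0, 0], 1]
  ]
}}

```text
t: 14.65
tcp_pos: [512.5, 250.7, 15.0]
tool_rot: [-2.112, -2.325, 0.001]
force: [0.2, 1.4, -6.9]
finger_gap: 0.689
```

```bash
python3 st.py
```

```text
14.65 [512.5 250.7  15. ] yaw 95.5 [-2.e-04 -4.e-04 -1.e+00] F [ 0.2  1.4 -6.9] M [0.04 0.01 0.01] gap 0.689 togo [ 0.17  0.76 -0.  ]
```

Request:
{"api": "apply_moves", "payload": {
  "commands": [
    [[0, 0, 0], [0, 0, 0.0015], 1],
    [[0, 0, 0], [0, 0, 0.0015], 1],
    [[0, 0, 0], [0, 0, 0.0015], 1],
    [[0, 0, 0], [0, 0, 0.001], 1],
    [[0, 0, 0], [0, 0, 0], 1]
  ]
}}

```text
t: 15.15
tcp_pos: [512.5, 250.6, 9.8]
tool_rot: [-2.112, -2.325, 0.0]
force: [-0.3, 0.4, -6.0]
finger_gap: 0.689
```

```bash
python3 st.py
```

```text
15.15 [512.5 250.6   9.8] yaw 95.49 [-1.e-04 -2.e-04 -1.e+00] F [-0.3  0.4 -6. ] M [ 0.04 -0.02 -0.02] gap 0.689 togo [ 0.19  0.7  -0.  ]
```

Request:
{"api": "apply_moves", "payload": {
  "commands": [
    [[0, 0, 0], [0, 0, 0.001], 1],
    [[0, 0, 0], [0, 0, 0.0005], 1],
    [[0, 0, 0], [0, 0, 0], 1]
  ]
}}

```text
t: 15.45
tcp_pos: [512.6, 250.7, 8.5]
tool_rot: [-2.112, -2.325, 0.0]
force: [0.1, -0.0, -6.7]
finger_gap: 0.687
```

```bash
python3 st.py
```

```text
15.45 [512.6 250.7   8.5] yaw 95.5 [-0.e+00 -1.e-04 -1.e+00] F [ 0.1 -0.  -6.7] M [-0.02 -0.07  0.03] gap 0.687 togo [ 0.17  0.65 -0.  ]
```

Request:
{"api": "apply_moves", "payload": {
  "commands": [
    [[0, 0, 0], [0, 0, 0.0006], 1],
    [[0, 0, 0], [0, 0, 0.0006], 1],
    [[0, 0, 0], [0, 0, 0], 1]
  ]
}}

```text
t: 15.75
tcp_pos: [512.6, 250.7, 8.3]
tool_rot: [-2.112, -2.325, -0.001]
force: [-5.8, -1.9, 5.9]
finger_gap: 0.687
```

```bash
python3 st.py; python3 - <<'E'
from h import *
f=cam('wrist'); s=ctrl.state(); q=cloud(f).reshape(-1,3); M=R.from_rotvec(s['tool_rot']).as_matrix(); L=(q-s['tcp_pos'])@M
m=(abs(L[:,2]+70)<5)&(abs(L[:,0])<28)&(L[:,1]<-18)&(L[:,1]>-29); print('hubtop z',np.median(q[m,2]),m.sum(),'need 78')
E
```

```text
15.75 [512.6 250.7   8.3] yaw 95.49 [ 5.e-04  1.e-04 -1.e+00] F [-5.8 -1.9  5.9] M [-0.58  1.08  0.02] gap 0.687 togo [0.16 0.57 0.  ]
hubtop z 77.8482101436259 2957 need 78
```

Seated: the force reversed to +6 N and the hub top is at 77.85 (78 expected). Easing off slightly and turning 75.4° clockwise.

Request:
{"api": "apply_moves", "payload": {
  "commands": [
    [[0, 0, 0], [0, 0, -0.0006], 1],
    [[0, 0, 6], [-0.0001, 0, 0], 1],
    [[0, 0, 6], [-0.0001, 0, 0], 1],
    [[0, 0, 6], [-0.0001, 0, 0], 1],
    [[0, 0, 6], [0, 0, 0], 1],
    [[0, 0, 0], [0, 0, 0], 1]
  ]
}}

```text
t: 16.4
tcp_pos: [513.7, 250.5, 8.4]
tool_rot: [2.551, 1.832, 0.003]
force: [2.1, 1.3, -1.1]
finger_gap: 0.688
```

```bash
python3 st.py
```

```text
16.4 [513.7 250.5   8.4] yaw 71.39 [ 0.0011  0.0019 -1.    ] F [ 2.1  1.3 -1.1] M [-0.06 -0.36 -0.04] gap 0.688 togo [ 0.17 -0.62 -0.  ]
```

Request:
{"api": "apply_moves", "payload": {
  "commands": [
    [[0, 0, 5.7], [0, 0, 0], 1],
    [[0, 0, 5.7], [0, 0, 0], 1],
    [[0, 0, 5.7], [0, 0, 0], 1],
    [[0, 0, 5.7], [0, 0, 0], 1],
    [[0, 0, 5.7], [0, 0, 0], 1],
    [[0, 0, 0], [0, 0, 0], 1]
  ]
}}

```text
t: 17.0
tcp_pos: [513.0, 249.9, 8.3]
tool_rot: [2.922, 1.152, 0.001]
force: [-1.9, -3.4, 2.5]
finger_gap: 0.69
```

```bash
python3 st.py
```

```text
17.0 [513.  249.9   8.3] yaw 43.04 [ 2.e-04  6.e-04 -1.e+00] F [-1.9 -3.4  2.5] M [-0.66  0.25 -0.16] gap 0.69 togo [ 0.8 -0.6 -0. ]
```

Request:
{"api": "apply_moves", "payload": {
  "commands": [
    [[0, 0, 5.7], [0, 0, 0], 1],
    [[0, 0, 5.7], [0, 0, 0], 1],
    [[0, 0, 5.7], [0, 0, 0], 1],
    [[0, 0, 5.8], [0, 0, 0], 1],
    [[0, 0, 0], [0, 0, 0], 1],
    [[0, 0, 0], [0, 0, 0], 1]
  ]
}}

```text
t: 17.6
tcp_pos: [512.4, 249.8, 8.4]
tool_rot: [3.092, 0.555, -0.001]
force: [-4.6, -3.9, 6.3]
finger_gap: 0.687
```

```bash
python3 st.py; python3 - <<'E'
from h import *
f=cam('wrist'); save('w8',f); np.savez('w8.npz',**f)
s=ctrl.state(); q=cloud(f).reshape(-1,3); c=np.array([512.2,250.8]); d=q[:,:2]-c
p=(abs(q[:,2]-44)<3)&(np.hypot(*d.T)<68); r=np.hypot(*d[p].T); i=np.argsort(-r)[:60]; print('nose',r[i].mean(),np.degrees(np.arctan2(*d[p][i].mean(0)[::-1])))
h=q[(abs(q[:,2]-58)<3)&(np.hypot(*(d-[123,45]).T)<60)]; print('housing',rect(h))
cv2.imwrite('pics/w8c.png',cv2.resize(f['pixels'][90:350,180:500],(640,520)))
E
```

```text
17.6 [512.4 249.8   8.4] yaw 20.35 [-7.e-04 -0.e+00 -1.e+00] F [-4.6 -3.9  6.3] M [-0.86  0.89 -0.21] gap 0.687 togo [ 1.14 -0.77 -0.  ]
nose 67.78357861498516 23.94822911096191
housing (array([635.3, 296.2]), array([63.1, 70.5]), 19.9)
```

View pics/w8c.png

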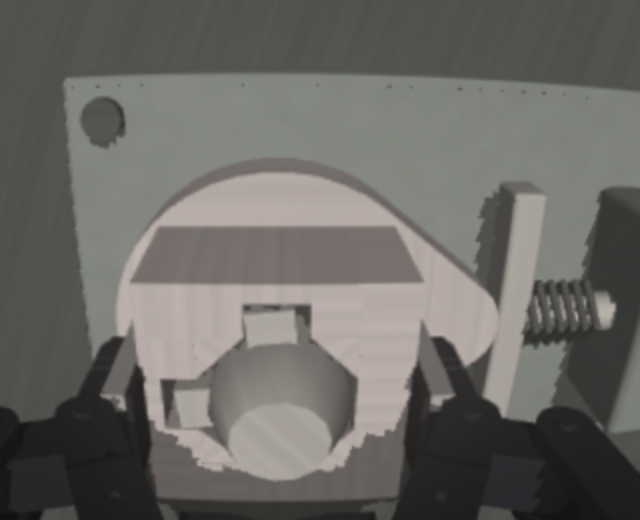

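The view shows both keys in their keyways (crop (272,328) and (192,405)), and the nose at (495,315) pressing the follower in. Tool yaw is 20.35° against the stand's 20.1°. I'll trim by 0.2°, release gently and back off upwards.

Request:
{"api": "apply_moves", "payload": {
  "commands": [
    [[0, 0, 0.2], [0, 0, 0], 1],
    [[0, 0, 0], [0, 0, 0], 1],
    [[0, 0, 0], [0, 0, 0], 0.3],
    [[0, 0, 0], [0, 0, 0], 0.2],
    [[0, 0, 0], [0, 0, 0], 0.1],
    [[0, 0, 0], [0, 0, 0], 0],
    [[0, 0, 0], [0, 0, 0], 0],
    [[0, 0, 0], [0, 0, 0], 0]
  ]
}}

```text
t: 18.45
tcp_pos: [512.6, 250.5, 7.9]
tool_rot: [-3.094, -0.544, -0.0]
force: [0.4, -0.5, -0.7]
finger_gap: 0.999
```

Request:
{"api": "apply_moves", "payload": {
  "commands": [
    [[0, 0, 0], [0, 0, -0.01], 0],
    [[0, 0, 0], [0, 0, -0.03], 0],
    [[0, 0, 0], [0, 0, -0.05], 0],
    [[0, 0, 0], [0, 0, -0.05], 0],
    [[0, 0, 0], [0, 0, -0.03], 0],
    [[0, 0, 0], [0, -0.04, 0], 0],
    [[0, 0, 0], [0, 0, 0], 0],
    [[0, 0, 0], [0, 0, 0], 0]
  ]
}}

```text
t: 19.25
tcp_pos: [498.3, 289.3, 178.3]
tool_rot: [-3.093, -0.547, 0.0]
force: [-0.2, -0.2, -0.0]
finger_gap: 1.0
```

```bash
python3 st.py; python3 - <<'E'
from h import *
f=cam('wrist'); save('w9',f); np.savez('w9.npz',**f)
q=cloud(f).reshape(-1,3); c=np.array([512.2,250.8]); d=q[:,:2]-c; rr=np.hypot(*d.T)
h=q[(abs(q[:,2]-78)<3)&(rr<48)]; print('hub',len(h),rect(h),h[:,2].mean())
b=q[(q[:,2]>14)&(q[:,2]<25)&(np.hypot(*(d-[52,19]).T)<150)]; print('base',rect(b))
hs=q[(abs(q[:,2]-58)<3)&(np.hypot(*(d-[123,45]).T)<60)]; print('housing',rect(hs))
a=np.radians(20.1); X=d@[np.cos(a),np.sin(a)]; Y=d@[-np.sin(a),np.cos(a)]
m=(abs(q[:,2]-43)<2.5)&(X>45)&(X<80)&(abs(Y)<45)&(abs(Y)>22); print('follower top X',np.percentile(X[m],[2,50,98]),m.sum())
v=(Y*0+1).reshape(400,640)
m=(abs(q[:,2]-44)<2)&(X>30)&(X<58)&(abs(Y)<40)
for x0 in(35,42,48,52,55): k=m&(abs(X-x0)<1.5); print(x0,Y[k].min().round(1) if k.any() else None,Y[k].max().round(1) if k.any() else None)
x0,y0=150,80
cv2.imwrite('pics/w9c.png',cv2.resize(f['pixels'][100:300,200:480],(700,500)))
E
```

```text
19.25 [498.3 289.3 178.3] yaw 20.06 [ 1.e-04 -4.e-04 -1.e+00] F [-0.2 -0.2 -0. ] M [-0.02 -0.01 -0.02] gap 1.0 togo [ 8.500e-01  4.119e+01 -1.000e-02]
hub 2513 (array([511.2, 250.7]), array([60.7, 61.1]), 19.6) 77.71085509452648
base (array([564.4, 270.7]), array([235.9, 130.7]), 19.7)
housing (array([635.6, 296.3]), array([63. , 70.5]), 20.0)
follower top X [60.68636048 65.77653364 70.71191571] 236
35 -29.2 27.8
42 -23.0 23.2
48 -17.8 17.2
52 -13.6 14.0
55 -11.7 12.1
```

View pics/w9c.png

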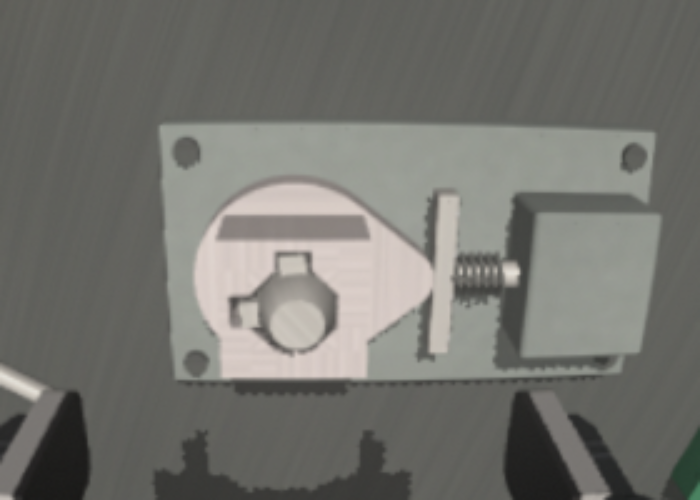

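The cam is still in place after release. The nose is symmetric about the stand axis within about 0.5 mm, the follower face is at about 60.7 mm, and the hub angle of 19.6° compares with 19.7° for the base. Handing in.

```bash
python3 -c "
from bench import ctrl; print(ctrl.sign_off())"
```

```text
the job is handed in; nothing more can be done
None
```

I put cam_a (keyways at right angles) on the shaft, all the way down with its hub up. I then turned it about 75° clockwise until its nose pushed the follower in, released it, and handed the job in at about 19.3 s of the 51 s allowed.

**Last checks, after release:**

| Check | Measured | Expected |
|---|---|---|
| Hub top height | 77.7 mm | 78 mm |
| Hub angle vs stand base | 19.6° vs 19.7° | equal |
| Nose flanks about the stand's x axis | symmetric within about 1.5 mm, mostly under 0.6 mm | symmetric |
| Follower pushed in | about 8.7 mm | about 9 mm |
| Force on the arm | about 0 N | 0 N |

The last picture shows both keys in their keyways and nothing touching the cam.

**What disagreed or went wrong:**
- **Missed first grasp:** the fingertips sit about 42 mm higher than the reported TCP. The first grasp therefore shut in the air above the hub, without disturbing anything. I measured the offset and allowed for it from then on.
- **Hub centre:** it now sits about 1 mm away from the follower, which the bore clearance allows.
- **Rest of the bench:** I did not re-measure the other cams and bystanders. The arm passed above them all, and no contact force showed on the way.

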